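Steady the rocking stirrer plate with its cam shim

TASK

The stirrer's mounting plate rocks on its pads. Press down on the plate's corners with the fingertips to find the one that gives, then press the hinged steel shim leaf beside that corner down flat so that the plate stands level and solid. Leave the other three leaves up, don't lift or shove the plate, and leave the things around it alone.

Things in the scene. Friction and masses are not known exactly. Their poses are not given: they have to be found in the camera images.
- plate: Aluminium mounting plate, 220 mm (its x) by 260 mm (its y), 10 mm thick, about 2.5 kg in all, lying loose on its supports. Origin: centre of its underside, 36 mm above the bench when level, so its top is at 46 mm. x points away from the robot, y to the robot's left (yaw within 0.3 rad), z up. A grey magnetic stirrer with a round white top, 130 x 130 mm, is bolted on its middle, 43 mm high above the plate's top.
- tray: Grey spill tray fixed on the bench, 300 mm (x) by 380 mm (y), rim 14 mm high, origin under its centre; the plate stands in it. Soft rubber feet inboard keep the plate level; under each corner a solid stud stands over a bench pad. One pad, a different one each time, is worn 4 mm thin, so the stud hangs 4 mm above it.
- corner_near_right (a point): Point on the plate's bare top for pressing the corner nearer the robot, on its right: 88 mm in x, 105 mm in y from the plate's centre; stirrer 23 mm off in x, 40 mm in y. A sound corner does not give (under 1 mm). The one over the worn pad sinks 4 mm under 2 to 3 N, then is solid (the opposite corner rises as much); let go, it springs back level.
- corner_near_left (a point): Point on the plate's bare top for pressing the corner nearer the robot, on its left: 88 mm in x, 105 mm in y from the plate's centre; stirrer 23 mm off in x, 40 mm in y. A sound corner does not give (under 1 mm). The one over the worn pad sinks 4 mm under 2 to 3 N, then is solid (the opposite corner rises as much); let go, it springs back level.
- corner_far_right (a point): Point on the plate's bare top for pressing the corner farther from the robot, on its right: 88 mm in x, 105 mm in y from the plate's centre; stirrer 23 mm off in x, 40 mm in y. A sound corner does not give (under 1 mm). The one over the worn pad sinks 4 mm under 2 to 3 N, then is solid (the opposite corner rises as much); let go, it springs back level.
- corner_far_left (a point): Point on the plate's bare top for pressing the corner farther from the robot, on its left: 88 mm in x, 105 mm in y from the plate's centre; stirrer 23 mm off in x, 40 mm in y. A sound corner does not give (under 1 mm). The one over the worn pad sinks 4 mm under 2 to 3 N, then is solid (the opposite corner rises as much); let go, it springs back level.
- leaf_near_right (a point): Point on the upper face of the steel shim leaf of the corner nearer the robot, on its right, 70 mm from its hinge axis. Leaf 84 x 24 x 5 mm, outside the plate's side edge; hinge axis along the plate's y, 98 mm in x and 146 mm in y from the plate's centre, 10 mm above its underside; the leaf runs from there towards the middle of that side and starts with its free end up, 25 to 28 degrees.
- leaf_near_left (a point): Point on the upper face of the steel shim leaf of the corner nearer the robot, on its left, 70 mm from its hinge axis. Leaf 84 x 24 x 5 mm, outside the plate's side edge; hinge axis along the plate's y, 98 mm in x and 146 mm in y from the plate's centre, 10 mm above its underside; the leaf runs from there towards the middle of that side and starts with its free end up, 25 to 28 degrees.
- leaf_far_right (a point): Point on the upper face of the steel shim leaf of the corner farther from the robot, on its right, 70 mm from its hinge axis. Leaf 84 x 24 x 5 mm, outside the plate's side edge; hinge axis along the plate's y, 98 mm in x and 146 mm in y from the plate's centre, 10 mm above its underside; the leaf runs from there towards the middle of that side and starts with its free end up, 25 to 28 degrees.
- leaf_far_left (a point): Point on the upper face of the steel shim leaf of the corner farther from the robot, on its left, 70 mm from its hinge axis. Leaf 84 x 24 x 5 mm, outside the plate's side edge; hinge axis along the plate's y, 98 mm in x and 146 mm in y from the plate's centre, 10 mm above its underside; the leaf runs from there towards the middle of that side and starts with its free end up, 25 to 28 degrees.
- shim_near_right (a joint): Angle of the leaf at the corner nearer the robot, on its right: 0 raised 28 degrees, 0.489 rad flat (top level, 2 mm above the plate's top). Stiff hinge, stays where put; pressed straight down 40 to 60 mm (level) from the hinge axis it goes flat with 3 to 12 N. Its toe then reaches 4 mm below the stud and holds there: it fills the gap over the worn pad, but would jack a sound corner up 4 mm.
- shim_near_left (a joint): Angle of the leaf at the corner nearer the robot, on its left: 0 raised 28 degrees, 0.489 rad flat (top level, 2 mm above the plate's top). Stiff hinge, stays where put; pressed straight down 40 to 60 mm (level) from the hinge axis it goes flat with 3 to 12 N. Its toe then reaches 4 mm below the stud and holds there: it fills the gap over the worn pad, but would jack a sound corner up 4 mm.
- shim_far_right (a joint): Angle of the leaf at the corner farther from the robot, on its right: 0 raised 28 degrees, 0.489 rad flat (top level, 2 mm above the plate's top). Stiff hinge, stays where put; pressed straight down 40 to 60 mm (level) from the hinge axis it goes flat with 3 to 12 N. Its toe then reaches 4 mm below the stud and holds there: it fills the gap over the worn pad, but would jack a sound corner up 4 mm.
- shim_far_left (a joint): Angle of the leaf at the corner farther from the robot, on its left: 0 raised 28 degrees, 0.489 rad flat (top level, 2 mm above the plate's top). Stiff hinge, stays where put; pressed straight down 40 to 60 mm (level) from the hinge axis it goes flat with 3 to 12 N. Its toe then reaches 4 mm below the stud and holds there: it fills the gap over the worn pad, but would jack a sound corner up 4 mm.
- rack: Bystander: purple tube rack with tubes, 130 x 70 mm, 107 mm high, right of the tray; origin under its centre.
- reagent: Bystander: glass bottle, 60 mm across, 125 mm high, left of the tray; origin under its centre.
- vial: Bystander: small amber vial, 27 mm across, 52 mm high, left of the tray; origin under its centre.
- driver: Bystander: screwdriver lying on the bench, left of the tray; origin under its middle.

How it is judged:
By the outcome, as a careful person would: the job done as asked, in the order asked, and still so for the second after the job is handed in, with the robot touching nothing.
It also fails if it takes over 61 s, if anything falls off the work surface, if the arm or the gripper's body presses on something with over 40 N, if the wrist force passes 120 N, or if a joint passes its speed limit or range.

ROBOT

A 6-joint arm with a two-finger parallel gripper is mounted at the origin on the work surface. World frame = base frame: x ahead of the robot, y to its left, z up, the work surface at z = 0. Lengths are in m, angles in degrees, forces in N, time in s.
With the tool pointing down it reaches from about 0.3 to 0.75 m from the base axis. Payload 8.5 kg.
Tool frame: the origin (TCP) lies between the finger pads; the fingertips stand 17 mm ahead of it and the grasp point (between the pads) lies 2 mm behind it (env.tip_reach is the distance from the TCP to the fingertips, in m); z points along the fingers, y is the line along which they close (so a half turn about z gives the same grasp; the last joint's range is limited). The gripper opens to 85 mm and grips with 20 to 120 N. Pads are 22 mm wide; open, the fingers measure 114 mm over their backs; the gripper's body (76 mm by 85 mm) begins 54 mm behind the grasp point. The pads swing forward as they close: fully open they stand 13 mm farther back than shut.
Start: joints at [-84.872, 21.807, 74.336, -0, 83.858, -12.336], TCP at [0.165, -0.525, 0.248] pointing down, gripper open.
Joint ranges: [-178.18, 178.18], [-50.72, 133.34], [12.68, 142.11], [-81.47, 261.47], [9.98, 163.14], [-165.26, 165.26]. Speed limits (degrees/s): [136.94, 136.94, 180, 180, 180, 180].

INTERFACE

Orientations are given as a 3x3 rotation matrix whose columns are the frame's x, y, z axes.
In Python, from rig import env, viewer gives the robot as it stands.
- The arm moves only by the tool move_arm, never from a script. Its argument "motion" is a list of rows, each a list of 2 entries, a list of its own where there are three numbers: the shift along the tool's x, y, z normalised to -1 to 1, where 1 is 50 mm, then the turn, a rotation vector about the tool's x, y, z normalised to -1 to 1, where 1 is 8 degrees. A call has 1 to 20 rows; each row shifts and turns the commanded pose from where the row before left it, along the tool's axes as they then stand; what a row does not reach is not made up. A row lasts 1/10 s, in which the tool goes at most 50 mm and 8.59 degrees, less where a joint would pass 70% of its speed; a pose out of reach is approached as far as the arm can. A call with a number of a shift or a turn outside -1 to 1 is refused whole. A call with a gripper value outside its range is refused whole. "claw" is the closure, from 0 (fully open) to 1 (shut), set as the call begins (left out, the last holds). The fingers move at their own pace and stop on an object; "force" is the grip in N (left out, the last holds). Time passes only in rows, so rows that do not move let the fingers close. It gives the time, the measured TCP pose, the force, the opening and the grip force at its end, in the units of the state.
- env.observe(): the state, without advancing time (a new reading comes with each control period).
- viewer.get_image(name): name is "scene" or "top" or "wrist"; returns a dict with "frame" (420x560x3 uint8, red, green, blue), "depth" (420x560 float32, m along the optical axis (not along the pixel's ray), 0 where there is no reading), "fx", "fy", "cx", "cy" (pixels), "eye" and "attitude" of the camera in the world; the wrist camera has in their place "T_tool_cam" (4x4, takes a point from camera to tool coordinates, whose origin is the TCP and whose axes are the flange's). Camera axes: x right, y up, looking along -z (the intrinsics and any distortion apply to the point x, -y, -z); pixel columns grow to the right and rows downward; lengths in m; the calibration is good to about 2 mm. A picture is of the moment at which its call begins: read the wrist's pose just before it.
- env.close_job(): hands the job in; it is judged then, once.
The state is a dict: "time_s": time; "q": joint angles; "qvel": joint speeds; "joint_efforts": joint torques, N m; "position": TCP position; "tool_rot": TCP orientation; "ft_force": force on the tool from outside, world axes, zero at the start; "wrist_torque": the same for the moment, N m; "grip_width": finger opening in m; "gripper_force": force on a finger pad.
Only numpy, scipy, OpenCV 4.12 (cv2) and the standard library are available. Lean on these libraries where they do the work, as an engineer would, in place of code of your own. Each camera call takes 0.05 s, during which the arm holds its last target. There are 200 camera calls.

## Working session

There is one attempt and no reset: what is moved stays moved. The work goes in short steps, Python scripts to look and compute and a tool call to move; the robot and the scene stay as the last step left them, time stands still between calls to the robot, and variables do not carry over. Pictures are saved under pics/ and viewed, at most 10 in all, crops included, and the job is handed in when it is done.

Besides the shell and the picture viewer there is one more tool, called as name(argument=value, ...) on one line, values as JSON. move_arm: Moves the arm, as the interface text tells. Scaled input: -1 to 1 covers 50 mm each way for a shift and 8 degrees each way for a turn. Its arguments: {"type":"object","properties":{"motion":{"type":"array","items":{"type":"array"}},"claw":{"type":"number"},"force":{"type":"number"}},"required":["motion"]}

```bash
ls; mkdir -p pics
python3 - <<'E'
from rig import env, viewer
import cv2,numpy as np
print(env.observe(), env.tip_reach)
ims=[]
for n in("top","scene"):
    d=viewer.get_image(n); np.savez(n+'.npz',**d)
    print(n,d['fx'],d['fy'],d['cx'],d['cy'],d['eye'],d['attitude'],d.keys())
    cv2.imwrite(f'pics/{n}.png',d['frame'][...,::-1])
E
```

```text
pics
{'time_s': 0.0, 'q': array([-8.48719287e+01,  2.18414238e+01,  7.43856948e+01, -1.26748578e-03,
        8.38575728e+01, -1.23355858e+01]), 'qvel': array([ 0.02212958, -0.07422357,  0.10590628,  0.00948769, -0.04851768,
        0.00514659]), 'joint_efforts': array([ 8.11445443e-04, -4.48469818e+01, -2.31272560e+01, -1.93163387e-04,
        4.81316252e-03,  6.07723996e-05]), 'position': array([ 0.1650249 , -0.52437301,  0.24770215]), 'tool_rot': array([[ 9.53906805e-01,  3.00102955e-01, -1.54026546e-04],
       [ 3.00102851e-01, -9.53905717e-01,  1.47026049e-03],
       [ 2.94302715e-04, -1.44871529e-03, -9.99998907e-01]]), 'ft_force': array([ 0.48286382,  0.16888276, -0.5525743 ]), 'wrist_torque': array([ 0.01908445,  0.037612  , -0.03893045]), 'gripper_force': 0.0, 'grip_width': 0.0853646355321946} 0.017
top 428.52819069996116 428.52819069996116 281.95560723847456 210.06792680732235 [ 3.79458367e-01 -7.76898788e-04  1.26987775e+00] [[ 1.13480894e-03  9.85544874e-01 -1.69410786e-01]
 [-9.99971963e-01 -1.35564340e-04 -7.48701952e-03]
 [-7.40175977e-03  1.69414532e-01  9.85517088e-01]] dict_keys(['frame', 'depth', 'fx', 'fy', 'cx', 'cy', 'eye', 'attitude'])
scene 525.4378443226456 525.4378443226456 278.25902993070855 205.69266965626423 [ 1.14085995 -0.19477105  1.11085339] [[ 0.38938754 -0.79123339  0.47151571]
 [ 0.92096982  0.34215893 -0.18639168]
 [-0.01385399  0.50683034  0.8619345 ]] dict_keys(['frame', 'depth', 'fx', 'fy', 'cx', 'cy', 'eye', 'attitude'])
```

View pics/top.png

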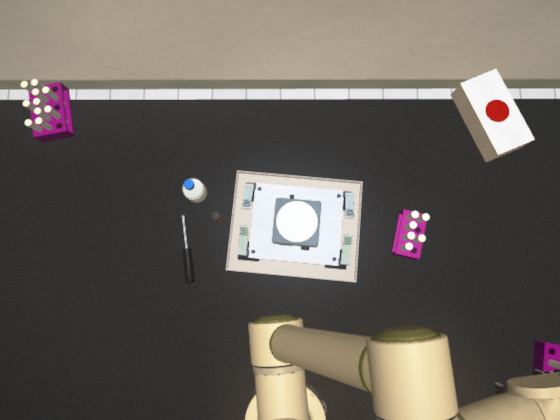

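View pics/scene.png

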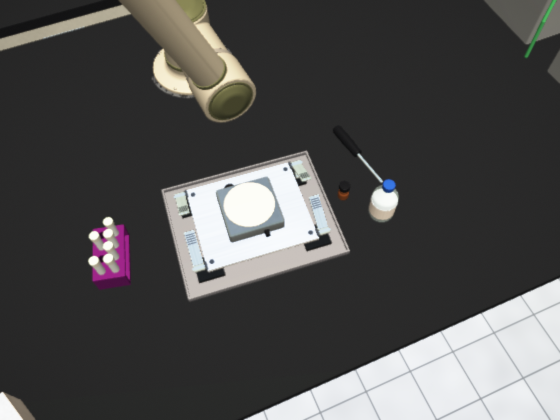

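The top view shows the plate, with corners near (253,186), (347,190), (343,265) and (250,260), and the stirrer disc at (297,221). The tray is around it and the leaves are on its left and right sides. The scene view shows the same, with the vial about 50 mm or more off the tray's left.

```bash
cat > h.py <<'E'
import numpy as np,cv2
def ray(d,uv,z):
    uv=np.atleast_2d(uv).astype(float)
    c=np.c_[(uv[:,0]-d['cx'])/d['fx'],-(uv[:,1]-d['cy'])/d['fy'],-np.ones(len(uv))]
    w=c@np.array(d['attitude']).T; e=np.array(d['eye'])
    return e+w*((z-e[2])/w[:,2])[:,None]
def rect(P):
    c,s,a=cv2.minAreaRect((P[:,:2]*1000).astype(np.float32)); 
    return np.round(c,1),np.round(s,1),round(a,2)
E
python3 - <<'E'
from h import *
for n,roi in(("top",(225,370,165,290)),("scene",(155,350,145,300))):
    d=dict(np.load(n+'.npz')); f=d['frame'].astype(int); m=np.zeros(f.shape[:2],np.uint8)
    a,b,c,e=roi
    hsv=cv2.cvtColor(d['frame'],cv2.COLOR_RGB2HSV)
    sub=(f[...,2]-f[...,0]>=6)&(f.min(2)>170); m[c:e,a:b]=sub[c:e,a:b]
    m=cv2.morphologyEx(m,cv2.MORPH_OPEN,np.ones((5,5)))
    cs,_=cv2.findContours(m,0,2); k=max(cs,key=cv2.contourArea)
    print(n,'plate',cv2.contourArea(k),rect(ray(d,k[:,0],.046)), [list(f[y,x]) for x,y in((260,200),(240,215))])
    # white disc
    m2=np.zeros_like(m); s2=(f.min(2)>200)&(f[...,2]-f[...,0]<6); m2[c:e,a:b]=s2[c:e,a:b]
    cs,_=cv2.findContours(m2,0,2); k2=max(cs,key=cv2.contourArea); print('disc',rect(ray(d,k2[:,0],.089)))
    cv2.imwrite(f'pics/m_{n}.png',m*255)
    # tray: bigger contour
    m3=np.zeros_like(m); s3=f.min(2)>90; m3[c:e,a:b]=s3[c:e,a:b]
    cs,_=cv2.findContours(m3,0,2); k3=max(cs,key=cv2.contourArea); print('tray',rect(ray(d,k3[:,0],.014)))
E
```

```text
top plate 6374.5 (array([550.8, -31.8]), array([259.4, 218.5]), 84.98) [[np.int64(240), np.int64(243), np.int64(249)], [np.int64(228), np.int64(219), np.int64(210)]]
disc (array([538.3, -27.4]), array([341.9, 270.9]), 84.76)
tray (array([551.9, -29.4]), array([383.6, 303.7]), 84.76)
scene plate 1456.5 (array([551. ,  66.1]), array([ 63.7, 203.7]), 85.35) [[np.int64(253), np.int64(253), np.int64(248)], [np.int64(253), np.int64(253), np.int64(248)]]
disc (array([550.2, -33.1]), array([115.3, 115.5]), 36.25)
tray (array([549.9, -29.7]), array([383., 305.]), 84.82)
```

The plate measures 259 x 218 mm against the given 260 x 220, centred at (0.551, -0.031) with yaw about -5°. The tray agrees. I'll go above the near-right corner with the claw shut.

move_arm(motion=[[[0,0,0],[0,0,0.5625]],[[0,0,0],[0,0,0.5625]],[[0,0,0],[0,0,0.5625]],[[0,0,0],[0,0,0.5625]],[[0,0,0],[0,0,0.5625]],[[0.338,-0.561,0],[0,0,0]],[[0.338,-0.561,0],[0,0,0]],[[0.338,-0.561,0],[0,0,0]],[[0.338,-0.561,0],[0,0,0]],[[0.338,-0.561,0],[0,0,0]],[[0.338,-0.561,0],[0,0,0]],[[0.338,-0.561,0],[0,0,0]],[[0.338,-0.561,0],[0,0,0]],[[0.338,-0.561,0],[0,0,0]],[[0.338,-0.561,0],[0,0,0]],[[0.338,-0.561,0],[0,0,0]],[[0.338,-0.561,0],[0,0,0]],[[0.338,-0.561,0],[0,0,0]],[[0.338,-0.561,0],[0,0,0]],[[0.338,-0.561,0],[0,0,0]]], claw=1)

```text
time_s: 2.1
position: [0.455, -0.1265, 0.2481]
tool_rot: [[0.996, -0.088, -0.0], [-0.088, -0.996, 0.0], [-0.0, -0.0, -1.0]]
ft_force: [-0.1, 0.1, 0.2]
grip_width: 0.0001
gripper_force: 0.0
```

move_arm(motion=[[[0,0,0.5],[0,0,0]],[[0,0,0.5],[0,0,0]],[[0,0,0.5],[0,0,0]],[[0,0,0.5],[0,0,0]],[[0,0,0.4],[0,0,0]],[[0,0,0.4],[0,0,0]],[[0,0,0],[0,0,0]]])

```text
time_s: 2.8
position: [0.4534, -0.1272, 0.1063]
tool_rot: [[0.996, -0.088, -0.004], [-0.088, -0.996, 0.003], [-0.005, -0.002, -1.0]]
ft_force: [-0.1, 0.2, -0.1]
grip_width: 0.0
gripper_force: 0.0
```

Run:
```python
from rig import env, viewer
import cv2,numpy as np
s=env.observe(); d=viewer.get_image("wrist"); f=d['frame'][...,::-1].copy()
T=d['T_tool_cam']; R=s['tool_rot']; p=s['position']
C=np.array([.551,-.031]);px=np.array([.9962,-.0872]);py=np.array([.0872,.9962])
def proj(w):
    t=R.T@(w-p); c=np.linalg.inv(T)@np.r_[t,1]
    return None if -c[2]<.01 else (int(d['cx']+d['fx']*c[0]/-c[2]),int(d['cy']-d['fy']*c[1]/-c[2]))
for sx in(-1,1):
  for sy in(-1,1):
    for X,Y,z,col in((110,130,.046,(0,0,255)),(88,105,.046,(0,255,0)),(65,65,.089,(255,0,0)),(98,146,.046,(0,255,255))):
      q=C+sx*X/1000*px+sy*Y/1000*py; u=proj(np.r_[q,z])
      if u: cv2.circle(f,u,4,col,-1)
cv2.imwrite('pics/w1.png',f); print(p,s['ft_force'],d.get('dist'),d.keys())
```

```text
[ 0.45337595 -0.12716532  0.10631276] [-0.09047723  0.23366598 -0.05084402] None dict_keys(['frame', 'depth', 'fx', 'fy', 'cx', 'cy', 'T_tool_cam'])
```

View pics/w1.png

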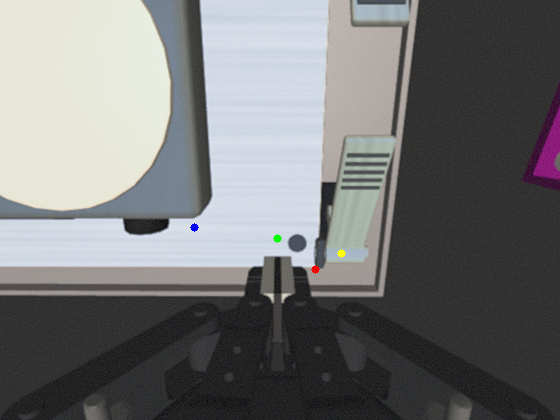

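The wrist view shows the markers close to the plate corner (323,268) and the hinge barrel (345,253), so my pose is right to within a few mm in y. I'll shift 3 mm outward and descend to just above the plate.

move_arm(motion=[[[0,0.06,0.2],[0,0,0]],[[0,0,0.2],[0,0,0]],[[0,0,0.2],[0,0,0]],[[0,0,0.14],[0,0,0]],[[0,0,0],[0,0,0]],[[0,0,0],[0,0,0]]])

```text
time_s: 3.45
position: [0.4543, -0.1308, 0.0713]
tool_rot: [[0.996, -0.088, -0.0], [-0.088, -0.996, 0.0], [-0.0, -0.0, -1.0]]
ft_force: [-0.1, -0.4, 0.2]
grip_width: -0.0
gripper_force: 0.0
```

move_arm(motion=[[[0,0,0.02],[0,0,0]],[[0,0,0.02],[0,0,0]],[[0,0,0],[0,0,0]],[[0,0,0],[0,0,0]]])

```text
time_s: 3.85
position: [0.4543, -0.1308, 0.0694]
tool_rot: [[0.996, -0.088, 0.0], [-0.088, -0.996, -0.0], [0.0, 0.0, -1.0]]
ft_force: [-0.5, 0.1, 0.6]
grip_width: 0.0001
gripper_force: 0.0
```

move_arm(motion=[[[0,0,0.04],[0,0,0]],[[0,0,0.04],[0,0,0]],[[0,0,0.02],[0,0,0]],[[0,0,0],[0,0,0]],[[0,0,0],[0,0,0]]])

```text
time_s: 4.35
position: [0.4543, -0.1308, 0.0643]
tool_rot: [[0.996, -0.088, -0.0], [-0.088, -0.996, 0.0], [-0.0, -0.0, -1.0]]
ft_force: [-0.4, 0.1, -0.5]
grip_width: -0.0
gripper_force: 0.0
```

move_arm(motion=[[[0,0,0.02],[0,0,0]],[[0,0,0],[0,0,0]],[[0,0,0],[0,0,0]]])

```text
time_s: 4.65
position: [0.4542, -0.1307, 0.0633]
tool_rot: [[0.996, -0.088, -0.0], [-0.088, -0.996, 0.0], [-0.0, -0.0, -1.0]]
ft_force: [-0.8, 0.1, -0.0]
grip_width: -0.0002
gripper_force: 0.0
```

move_arm(motion=[[[0,0,0.02],[0,0,0]],[[0,0,0],[0,0,0]],[[0,0,0],[0,0,0]]])

```text
time_s: 4.95
position: [0.4542, -0.1308, 0.0623]
tool_rot: [[0.996, -0.088, -0.0], [-0.088, -0.996, 0.0], [-0.0, -0.0, -1.0]]
ft_force: [-0.1, 0.2, -0.3]
grip_width: 0.0
gripper_force: 0.0
```

move_arm(motion=[[[0,0,0.02],[0,0,0]],[[0,0,0],[0,0,0]],[[0,0,0],[0,0,0]]])

```text
time_s: 5.25
position: [0.4542, -0.1307, 0.0613]
tool_rot: [[0.996, -0.088, -0.0], [-0.088, -0.996, -0.0], [-0.0, 0.0, -1.0]]
ft_force: [0.4, -0.9, 1.5]
grip_width: 0.0002
gripper_force: 0.4
```

move_arm(motion=[[[0,0,0.02],[0,0,0]],[[0,0,0],[0,0,0]],[[0,0,0],[0,0,0]]])

```text
time_s: 5.55
position: [0.4542, -0.1308, 0.0603]
tool_rot: [[0.996, -0.088, -0.0], [-0.088, -0.996, -0.0], [-0.0, 0.0, -1.0]]
ft_force: [-0.8, -0.5, 0.9]
grip_width: 0.0
gripper_force: 0.8
```

move_arm(motion=[[[0,0,0.02],[0,0,0]],[[0,0,0],[0,0,0]],[[0,0,0],[0,0,0]]])

```text
time_s: 5.85
position: [0.4542, -0.1308, 0.0594]
tool_rot: [[0.996, -0.088, -0.0], [-0.088, -0.996, -0.0], [-0.0, 0.0, -1.0]]
ft_force: [-2.1, -1.3, 3.1]
grip_width: -0.0004
gripper_force: 1.5
```

move_arm(motion=[[[0,0,0.02],[0,0,0]],[[0,0,0],[0,0,0]],[[0,0,0],[0,0,0]]])

```text
time_s: 6.15
position: [0.4542, -0.1309, 0.0589]
tool_rot: [[0.996, -0.088, 0.0], [-0.088, -0.996, -0.0], [0.0, 0.0, -1.0]]
ft_force: [-3.9, -1.7, 10.9]
grip_width: -0.0002
gripper_force: 5.5
```

move_arm(motion=[[[0,0,0.02],[0,0,0]],[[0,0,0],[0,0,0]],[[0,0,0],[0,0,0]]])

```text
time_s: 6.45
position: [0.4542, -0.1309, 0.0586]
tool_rot: [[0.996, -0.087, 0.001], [-0.087, -0.996, -0.001], [0.001, 0.001, -1.0]]
ft_force: [-7.0, -0.2, 21.3]
grip_width: 0.0002
gripper_force: 10.4
```

The corner gave from about 0.063 down to 0.059 with under 3 N, then went solid. That looks like the worn one. I'll release and check another corner for comparison.

move_arm(motion=[[[0,0,-0.1],[0,0,0]],[[0,0,-0.3],[0,0,0]],[[0,0,-0.5],[0,0,0]],[[0,0,-0.5],[0,0,0]],[[0,-0.42,0],[0,0,0]],[[0,-0.42,0],[0,0,0]],[[0,-0.42,0],[0,0,0]],[[0,-0.42,0],[0,0,0]],[[0,-0.42,0],[0,0,0]],[[0,-0.42,0],[0,0,0]],[[0,-0.42,0],[0,0,0]],[[0,-0.42,0],[0,0,0]],[[0,-0.42,0],[0,0,0]],[[0,-0.42,0],[0,0,0]],[[0,0,0.5],[0,0,0]],[[0,0,0.5],[0,0,0]],[[0,0,0.2],[0,0,0]],[[0,0,0],[0,0,0]],[[0,0,0],[0,0,0]]])

```text
time_s: 8.35
position: [0.4731, 0.0784, 0.0679]
tool_rot: [[0.996, -0.088, 0.001], [-0.088, -0.996, 0.0], [0.001, -0.0, -1.0]]
ft_force: [0.2, -0.2, 0.3]
grip_width: -0.0002
gripper_force: 0.0
```

move_arm(motion=[[[0,0,0.04],[0,0,0]],[[0,0,0.04],[0,0,0]],[[0,0,0],[0,0,0]],[[0,0,0],[0,0,0]]])

```text
time_s: 8.75
position: [0.4728, 0.0784, 0.0635]
tool_rot: [[0.996, -0.088, 0.0], [-0.088, -0.996, -0.0], [0.0, -0.0, -1.0]]
ft_force: [0.9, 0.5, 0.4]
grip_width: -0.0001
gripper_force: 0.0
```

move_arm(motion=[[[0,0,0.02],[0,0,0]],[[0,0,0],[0,0,0]],[[0,0,0],[0,0,0]]])

```text
time_s: 9.05
position: [0.4728, 0.0784, 0.0625]
tool_rot: [[0.996, -0.088, 0.0], [-0.088, -0.996, -0.0], [0.0, 0.0, -1.0]]
ft_force: [-0.5, -0.3, 4.4]
grip_width: -0.0004
gripper_force: 1.7
```

move_arm(motion=[[[0,0,0.02],[0,0,0]],[[0,0,0],[0,0,0]],[[0,0,0],[0,0,0]]])

```text
time_s: 9.35
position: [0.4728, 0.0785, 0.0623]
tool_rot: [[0.996, -0.088, 0.001], [-0.088, -0.996, -0.0], [0.001, 0.0, -1.0]]
ft_force: [-3.2, -0.5, 13.2]
grip_width: -0.0001
gripper_force: 6.9
```

Near-left is solid at 0.0625 (13 N with no give), so near-right is the worn corner. I'll move over its leaf and look once.

move_arm(motion=[[[0,0,-0.1],[0,0,0]],[[0,0,-0.3],[0,0,0]],[[0,0,-0.4],[0,0,0]],[[0,0,-0.4],[0,0,0]],[[0,0,-0.4],[0,0,0]],[[0.063,0.418,0],[0,0,0]],[[0.063,0.418,0],[0,0,0]],[[0.063,0.418,0],[0,0,0]],[[0.063,0.418,0],[0,0,0]],[[0.063,0.418,0],[0,0,0]],[[0.063,0.418,0],[0,0,0]],[[0.063,0.418,0],[0,0,0]],[[0.063,0.418,0],[0,0,0]],[[0.063,0.418,0],[0,0,0]],[[0.063,0.418,0],[0,0,0]],[[0.063,0.418,0],[0,0,0]],[[0.063,0.418,0],[0,0,0]],[[0,0,0],[0,0,0]],[[0,0,0],[0,0,0]]])

```text
time_s: 11.25
position: [0.4881, -0.1744, 0.1411]
tool_rot: [[0.996, -0.089, -0.001], [-0.089, -0.996, 0.001], [-0.001, -0.001, -1.0]]
ft_force: [-0.7, 0.6, -0.5]
grip_width: 0.0002
gripper_force: 0.0
```

Run:
```python
from rig import env, viewer
import cv2,numpy as np
s=env.observe(); d=viewer.get_image("wrist"); f=d['frame'][...,::-1].copy()
T=d['T_tool_cam']; R=s['tool_rot']; p=s['position']
def proj(w):
    c=np.linalg.inv(T)@np.r_[R.T@(w-p),1]
    return (int(d['cx']+d['fx']*c[0]/-c[2]),int(d['cy']-d['fy']*c[1]/-c[2]))
# spot straight below tip at leaf height .075; hinge predicted
cv2.circle(f,proj(np.r_[p[:2],.075]),4,(0,255,0),-1)
C=np.array([.551,-.033]);px=np.array([.9962,-.0872]);py=np.array([.0872,.9962])
cv2.circle(f,proj(np.r_[C-.098*px-.146*py,.046]),4,(0,255,255),-1)
cv2.circle(f,proj(np.r_[C-.110*px-.130*py,.046]),4,(0,0,255),-1)
cv2.imwrite('pics/w2.png',f); print(p,s['ft_force'])
```

```text
[ 0.48805322 -0.17442241  0.14106399] [-0.7117127   0.64139272 -0.53078977]
```

View pics/w2.png

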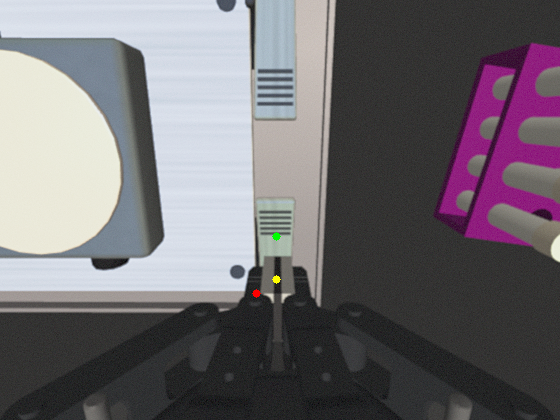

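The leaf spans columns 257–295 and the tip's ground point is at column 276, so the tip is centred on it and about 48 mm from the hinge. Pressing down.

move_arm(motion=[[[0,0,0.3],[0,0,0]],[[0,0,0.3],[0,0,0]],[[0,0,0.2],[0,0,0]],[[0,0,0.06],[0,0,0]],[[0,0,0.06],[0,0,0]],[[0,0,0.06],[0,0,0]],[[0,0,0.06],[0,0,0]],[[0,0,0],[0,0,0]]])

```text
time_s: 12.1
position: [0.4883, -0.1747, 0.0893]
tool_rot: [[0.996, -0.088, 0.0], [-0.088, -0.996, -0.0], [0.0, 0.0, -1.0]]
ft_force: [0.5, -0.3, 1.5]
grip_width: 0.0005
gripper_force: 0.3
```

move_arm(motion=[[[0,0,0.04],[0,0,0]],[[0,0,0.04],[0,0,0]],[[0,0,0.04],[0,0,0]],[[0,0,0.04],[0,0,0]],[[0,0,0],[0,0,0]]])

```text
time_s: 12.6
position: [0.4882, -0.1746, 0.081]
tool_rot: [[0.996, -0.088, -0.0], [-0.088, -0.996, 0.0], [-0.0, -0.0, -1.0]]
ft_force: [-0.5, 0.6, 0.4]
grip_width: 0.0001
gripper_force: 0.3
```

move_arm(motion=[[[0,0,0.04],[0,0,0]],[[0,0,0.04],[0,0,0]],[[0,0,0.04],[0,0,0]],[[0,0,0],[0,0,0]]])

```text
time_s: 13.0
position: [0.4882, -0.1747, 0.075]
tool_rot: [[0.996, -0.088, -0.0], [-0.088, -0.996, 0.0], [-0.0, -0.0, -1.0]]
ft_force: [0.3, -0.2, 0.7]
grip_width: -0.0001
gripper_force: 0.1
```

move_arm(motion=[[[0,0,0.04],[0,0,0]],[[0,0,0.04],[0,0,0]],[[0,0,0.04],[0,0,0]],[[0,0,0.02],[0,0,0]],[[0,0,0],[0,0,0]],[[0,0,0],[0,0,0]]])

```text
time_s: 13.6
position: [0.4883, -0.1747, 0.0683]
tool_rot: [[0.996, -0.088, -0.0], [-0.088, -0.996, -0.0], [-0.0, 0.0, -1.0]]
ft_force: [1.7, -0.3, 2.1]
grip_width: 0.0001
gripper_force: 1.1
```

move_arm(motion=[[[0,0,0.02],[0,0,0]],[[0,0,0.02],[0,0,0]],[[0,0,0],[0,0,0]],[[0,0,0],[0,0,0]]])

```text
time_s: 14.0
position: [0.4883, -0.1747, 0.0663]
tool_rot: [[0.996, -0.088, 0.0], [-0.088, -0.996, -0.0], [0.0, 0.0, -1.0]]
ft_force: [2.0, -1.2, 2.1]
grip_width: 0.0002
gripper_force: 1.4
```

move_arm(motion=[[[0,0,0.02],[0,0,0]],[[0,0,0.01],[0,0,0]],[[0,0,0],[0,0,0]],[[0,0,0],[0,0,0]]])

```text
time_s: 14.4
position: [0.4884, -0.1748, 0.0648]
tool_rot: [[0.996, -0.088, 0.0], [-0.088, -0.996, -0.0], [0.0, 0.0, -1.0]]
ft_force: [2.6, 0.1, 3.7]
grip_width: 0.0
gripper_force: 1.9
```

move_arm(motion=[[[0,0,0.02],[0,0,0]],[[0,0,0],[0,0,0]],[[0,0,0],[0,0,0]]])

```text
time_s: 14.7
position: [0.4885, -0.1748, 0.0645]
tool_rot: [[0.996, -0.088, 0.001], [-0.088, -0.996, -0.001], [0.001, 0.0, -1.0]]
ft_force: [1.6, 1.0, 10.3]
grip_width: -0.0
gripper_force: 5.2
```

move_arm(motion=[[[0,0,0.02],[0,0,0]],[[0,0,0],[0,0,0]],[[0,0,0],[0,0,0]]])

```text
time_s: 15.0
position: [0.4886, -0.1749, 0.0642]
tool_rot: [[0.996, -0.088, 0.001], [-0.088, -0.996, -0.001], [0.002, 0.001, -1.0]]
ft_force: [-0.3, 1.7, 18.1]
grip_width: 0.0002
gripper_force: 9.2
```

The leaf went solid at 0.0645, which is flat. I'll lift and press the corner again to check it.

move_arm(motion=[[[0,0,-0.1],[0,0,0]],[[0,0,-0.3],[0,0,0]],[[0,0,-0.4],[0,0,0]],[[-0.25,-0.28,0],[0,0,0]],[[-0.25,-0.28,0],[0,0,0]],[[-0.25,-0.28,0],[0,0,0]],[[0,0,0.3],[0,0,0]],[[0,0,0.3],[0,0,0]],[[0,0,0.1],[0,0,0]],[[0,0,0],[0,0,0]],[[0,0,0],[0,0,0]]])

```text
time_s: 16.1
position: [0.4546, -0.1296, 0.068]
tool_rot: [[0.996, -0.088, -0.0], [-0.088, -0.996, 0.0], [-0.0, -0.0, -1.0]]
ft_force: [-0.2, -0.5, 0.3]
grip_width: 0.0002
gripper_force: 0.0
```

move_arm(motion=[[[0,0,0.02],[0,0,0]],[[0,0,0.02],[0,0,0]],[[0,0,0],[0,0,0]],[[0,0,0],[0,0,0]]])

```text
time_s: 16.5
position: [0.4547, -0.1296, 0.0659]
tool_rot: [[0.996, -0.088, 0.0], [-0.088, -0.996, -0.0], [0.0, 0.0, -1.0]]
ft_force: [-0.6, 0.1, -0.7]
grip_width: 0.0001
gripper_force: 0.0
```

move_arm(motion=[[[0,0,0.02],[0,0,0]],[[0,0,0.02],[0,0,0]],[[0,0,0.02],[0,0,0]],[[0,0,0],[0,0,0]],[[0,0,0],[0,0,0]]])

```text
time_s: 17.0
position: [0.4546, -0.1296, 0.0629]
tool_rot: [[0.996, -0.088, -0.0], [-0.088, -0.996, 0.0], [-0.0, -0.0, -1.0]]
ft_force: [-1.1, -0.1, 1.6]
grip_width: -0.0002
gripper_force: 1.2
```

move_arm(motion=[[[0,0,0.02],[0,0,0]],[[0,0,0],[0,0,0]],[[0,0,0],[0,0,0]]])

```text
time_s: 17.3
position: [0.4547, -0.1296, 0.0627]
tool_rot: [[0.996, -0.088, 0.001], [-0.088, -0.996, -0.001], [0.001, 0.0, -1.0]]
ft_force: [-4.0, 1.6, 13.7]
grip_width: 0.0002
gripper_force: 6.9
```

The corner is now solid at 0.0627, the level height. Retracting and taking a last look.

move_arm(motion=[[[0,0,-0.1],[0,0,0]],[[0,0,-0.4],[0,0,0]],[[0,0,-0.5],[0,0,0]],[[0,0,-0.5],[0,0,0]],[[0,0,-0.5],[0,0,0]],[[0,0,-0.5],[0,0,0]],[[-0.3,0,-0.3],[0,0,0]],[[-0.3,0,-0.3],[0,0,0]],[[-0.3,0,0],[0,0,0]],[[-0.3,0,0],[0,0,0]],[[0,0,0],[0,0,0]],[[0,0,0],[0,0,0]]])

```text
time_s: 18.5
position: [0.3952, -0.1244, 0.217]
tool_rot: [[0.996, -0.088, 0.001], [-0.088, -0.996, -0.0], [0.001, 0.0, -1.0]]
ft_force: [0.2, 0.3, 0.7]
grip_width: 0.0002
gripper_force: 0.0
```

Run:
```python
from rig import env, viewer
import cv2
d=viewer.get_image("scene"); f=d['frame'][130:310,140:420,::-1]
cv2.imwrite('pics/end.png',cv2.resize(f,None,fx=2.8,fy=2.8)); print(env.observe()['ft_force'])
```

```text
[ 0.31028186 -0.34186128  1.58607374]
```

View pics/end.png

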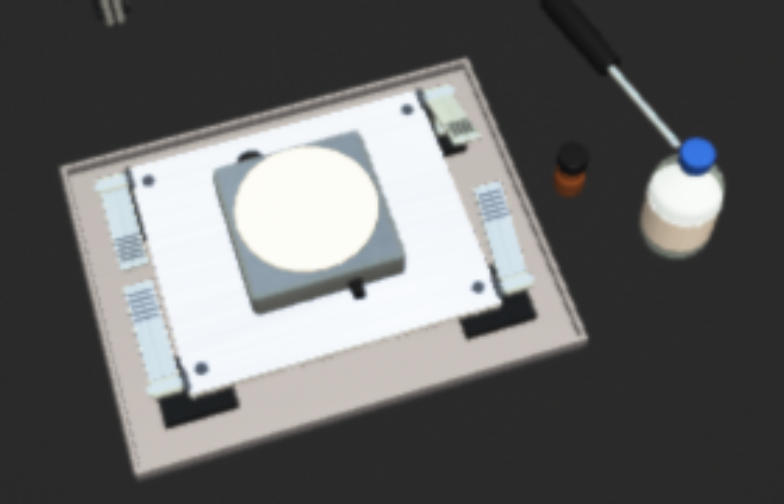

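The near-right leaf at (120,220) lies flat, the other three are still up, and the plate and bystanders look undisturbed.

```bash
python3 -c "
from rig import env
print(env.close_job())"
```

```text
the job is handed in; nothing more can be done
None
```

The near-right corner was the one that gave: I pressed its shim leaf flat and left the other three up. The corner is now solid at level height, the plate and surrounding items looked undisturbed in the last picture, and the job was handed in at about 18.5 s; I pressed only near-right and near-left, not the far corners.

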